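# Press the long stop bar of the parts washer

## Task

The carburettor parts washer has finished. Of the two switch boxes on the bench, press the long steel stop bar fully down, pushing near the middle of its length so that both ends go down together and the bar does not tip; it stays down by itself when let go. Leave the short bar on the other box as it is.

Things in the scene. Friction and masses are not known exactly. Their poses are not given: they have to be found in the camera images.
- stop_bar_top (a point): Middle of the flat top of the long steel stop bar (250 x 32 x 12 mm), the place to press; 105 mm above the bench fully up, 84 mm fully down. y axis along the bar, x across it towards its hinge, z up. It lies over the front half of a fixed grey box (280 x 150 x 55 mm high). The other box is 160 mm long with a bar only 90 mm long, equally high; the boxes may change places.
- stop_arm (a joint): Pressing angle of the long bar (rad): 0 fully up, 0.26 fully down on its stop; starts at 0 to 0.05. The bar sits on an arm hinged 80 mm behind it: 0.26 rad lowers its middle by 21 mm. The hinge is stiff by friction: about 10 N down on the bar moves it; no return spring, it stays where it is left.
- stop_bar (a joint): Tipping of the long bar (rad) about a pin at its middle: 0 level; positive raises the end towards the point's +y; limits 0.15 either way. A spring of 6 N m per rad levels it: 15 N pressed 20 mm off the middle tips it 0.05 rad; pressing 70 mm or more off the middle tips it past 0.1 rad.
- jog_arm (a joint): Pressing angle of the short bar on the other box (rad): 0 fully up, 0.26 fully down; it starts near 0 and is to be left as it is. It moves under about 10 N and stays where it is left.
Mind the look-alikes: they are no part of the job. What is shaped like the part that bears jog_arm but red or turquoise is not meant.

How it is judged:
By the outcome, as a careful person would: the job done as asked, in the order asked, and still so for the second after the job is handed in, with the robot touching nothing.
It also fails if it takes over 26 s, if anything falls off the work surface, if the arm or the gripper's body presses on something with over 40 N, if the wrist force passes 120 N, or if a joint passes its speed limit or range.

## Robot

A 7-joint arm with a two-finger parallel gripper is mounted at the origin on the work surface. World frame = base frame: x ahead of the robot, y to its left, z up, the work surface at z = 0. Lengths are in m, angles in rad, forces in N, time in s.
With the tool pointing down it reaches from about 0.425 to 0.95 m from the base axis. Payload 16.7 kg.
Tool frame: the origin (TCP) lies at the very end of the fingers, on their centre line; the grasp point (between the pads) lies 19 mm behind it; z points along the fingers, y is the direction in which the jaws open and shut (so a half turn about z gives the same grasp; the last joint's range is limited). The gripper opens to 94 mm and grips with 3 to 60 N. Pads are 16 mm wide; open, the fingers measure 119 mm over their backs; the gripper's body (75 mm by 177 mm) begins 78 mm behind the grasp point.
Start: joints at [-1.492, 0.426, 0.074, 1.606, -0.034, 1.111, -0.067], TCP at [0.152, 0.658, 0.205] pointing down, gripper open.
Joint ranges: [-2.85, 2.85], [-0.5, 2.14], [-1.23, 1.37], [0.21, 2.46], [-1.02, 4.16], [0.16, 2.05], [-2.73, 2.73]. Speed limits (rad/s): [1.89, 1.89, 2.39, 2.39, 3.01, 3.01, 3.01].

## Interface

Orientations are given as a rotation vector (axis times angle).
In Python, from bench import manip, vision, job_done, models gives the robot as it stands. The module is installed in compiled form; this text tells all that it offers.
- The arm moves only by the tool step_arm, never from a script. Its argument "steps" is text: rows parted by semicolons, each of 7 numbers parted by spaces: the shift along the world's x, y, z normalised to -1 to 1, where 1 is 0.15 m, then the turn, a rotation vector about the world's x, y, z normalised to -1 to 1, where 1 is 0.1 rad, then the gripper command: -1 is fully open, 1 is shut, values between are in proportion. In form: tx ty tz wx wy wz fingers; .... A call has 1 to 10 rows; each row shifts and turns the commanded pose from where the row before left it; what a row does not reach is not made up. A row lasts 1/8 s, in which the tool goes at most 62.5 mm and 10.7 degrees, less where a joint would pass 70% of its speed; a pose out of reach is approached as far as the arm can. A call with a number of a shift or a turn outside -1 to 1 is refused whole. A call with a gripper value outside its range is refused whole. The fingers move at their own pace and stop on an object; the grip force is fixed at half the most. Time passes only in rows, so rows that do not move let the fingers close. It gives the time, the measured TCP pose, the force and the opening at its end, in the units of the state.
- manip.read_state(): the state, without advancing time (a new reading comes with each control period).
- vision.grab_frame(name): name is "scene" or "top" or "wrist"; returns the picture (420x560x3 uint8, red, green, blue); there is no depth.
- vision.get_calibration(name): a dict with "K" (3x3 intrinsics, pixels), "pose" (4x4, takes a point from camera to world coordinates). Camera axes: x right, y up, looking along -z (the intrinsics and any distortion apply to the point x, -y, -z); pixel columns grow to the right and rows downward; lengths in m; the calibration is good to about 2 mm. A picture is of the moment at which its call begins: read the wrist's pose just before it. get_calibration takes no time and is no camera call; for the wrist camera it gives the pose at the moment of the call.
- job_done(): hands the job in, once; it reports no verdict.
Trained networks look in the newest picture that a camera, given by its name, has taken for a name from the list of things; names that differ only in an ending like _2 or _b are one class to them, and where a whole thing is asked for, a point or a joint stands for the part that bears it (a point fixed in the world has none). Each returns a list of dicts, best first, with "conf" (0 to 1); they miss things now and then, are a little off and sometimes report something else, mostly with a low value. They report only what shows in the picture. A call takes as long as a camera call. They do not tell look-alikes from the thing itself.
- models.spot_in(camera, target): "bbox" ([left, top, right, bottom] in pixels, round what is visible of it).
- models.mark_of(camera, target): "xy" ([column, row] in pixels: a listed point, or the origin of a listed thing).
The state is a dict: "time_s": time; "joint_pos": joint angles; "dq": joint speeds; "effort": joint torques, N m; "eef_pos": TCP position; "tcp_rot": TCP orientation; "wrist_force": force on the tool from outside, world axes, zero at the start; "moment": the same for the moment, N m; "grip_width": finger opening in m.
Only numpy, scipy, OpenCV 4.12 (cv2) and the standard library are available. Lean on these libraries where they do the work, as an engineer would, in place of code of your own. Each camera call takes 0.05 s, during which the arm holds its last target.

## Working session

There is one attempt and no reset: what is moved stays moved. The work goes in short steps, Python scripts to look and compute and a tool call to move; the robot and the scene stay as the last step left them, time stands still between calls to the robot, and variables do not carry over. Pictures are saved under pics/ and viewed, and the job is handed in when it is done.

Besides the shell and the picture viewer there is one more tool, called after "Emit:" by a JSON object that holds its "method" and its "body", one argument or row to a line. step_arm: Moves the arm, as the interface text tells. Its arguments: {"type":"object","properties":{"steps":{"type":"string"}},"required":["steps"]}

```bash
mkdir -p pics
python3 - <<'E'
from bench import manip, vision, models
import cv2
s=manip.read_state(); print(s['time_s'],s['eef_pos'],s['tcp_rot'],s['wrist_force'],s['grip_width'])
for c in ['scene','top']:
    im=vision.grab_frame(c); cv2.imwrite(f'pics/{c}0.png',im[:,:,::-1])
    for t in ['stop_bar_top']: print(c,t,models.mark_of(c,t))
    for t in ['stop_bar','stop_arm','jog_arm']: print(c,t,models.spot_in(c,t))
    k=vision.get_calibration(c); print(k)
E
```

```text
0.0 [0.15238248 0.65712654 0.20478327] [-3.57112550e-01 -3.12117950e+00  1.97460998e-03] [ 0.29891899 -0.61074174 -1.02705532] 0.09411196586213513
scene stop_bar_top [{'xy': [367.9, 182.0], 'conf': 0.62}]
scene stop_bar [{'bbox': [315.0, 159.0, 426.1, 211.9], 'conf': 0.92}]
scene stop_arm [{'bbox': [315.5, 164.4, 426.3, 221.5], 'conf': 0.71}]
scene jog_arm [{'bbox': [108.5, 151.5, 154.9, 199.1], 'conf': 0.92}, {'bbox': [342.3, 98.2, 380.1, 133.3], 'conf': 0.79}]
{'K': array([[470.11280684,   0.        , 281.37081996],
       [  0.        , 470.11280684, 212.3602069 ],
       [  0.        ,   0.        ,   1.        ]]), 'pose': array([[ 0.31882292, -0.76175859,  0.56398209,  0.98231858],
       [ 0.94768014,  0.26621316, -0.17616159, -0.17849436],
       [-0.01594686,  0.59063898,  0.80677834,  0.8611883 ],
       [ 0.        ,  0.        ,  0.        ,  1.        ]])}
top stop_bar_top [{'xy': [189.7, 207.6], 'conf': 0.75}]
top stop_bar [{'bbox': [130.2, 195.4, 243.5, 223.3], 'conf': 0.93}]
top stop_arm [{'bbox': [129.5, 171.9, 243.0, 224.5], 'conf': 0.96}]
top jog_arm [{'bbox': [126.9, 282.5, 168.7, 330.0], 'conf': 0.7}, {'bbox': [345.8, 155.1, 386.0, 203.0], 'conf': 0.68}, {'bbox': [385.6, 273.3, 428.8, 325.2], 'conf': 0.56}]
{'K': array([[424.53006557,   0.        , 275.81061265],
       [  0.        , 424.53006557, 205.93837363],
       [  0.        ,   0.        ,   1.        ]]), 'pose': array([[-2.16098139e-02,  9.95901071e-01, -8.78297979e-02,
         3.68748323e-01],
       [-9.99765005e-01, -2.16771668e-02,  1.86976115e-04,
        -8.18387068e-03],
       [-1.71769147e-03,  8.78131989e-02,  9.96135479e-01,
         1.02412661e+00],
       [ 0.00000000e+00,  0.00000000e+00,  0.00000000e+00,
         1.00000000e+00]])}
```

View pics/scene0.png

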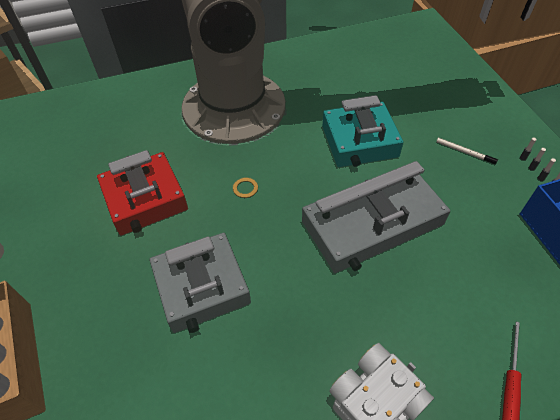

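View pics/top0.png

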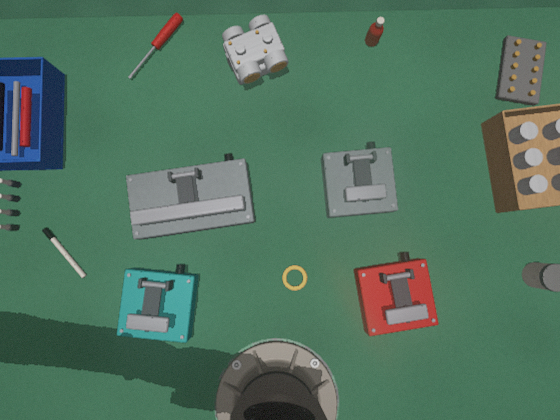

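The top view shows four boxes:
- the long grey box, with its bar centre at about (188, 210)
- the short grey box, bar at (365, 193)
- the turquoise look-alike, bar at (148, 323)
- the red look-alike, bar at (405, 315)

By the description, I choose the long grey box with the 250 mm bar. In the scene view its bar is at (369, 187). Next I'll check it in a close crop and measure.

```bash
cat > h.py <<'E'
import numpy as np
from bench import vision
def ray(c,uv):
    k=vision.get_calibration(c);K=np.array(k['K']);P=np.array(k['pose'])
    d=np.linalg.inv(K)@np.array([uv[0],uv[1],1.0]); d=P[:3,:3]@np.array([d[0],-d[1],-d[2]])
    return P[:3,3],d
def atz(c,uv,z):
    o,d=ray(c,uv); return o+d*(z-o[2])/d[2]
def proj(c,p):
    k=vision.get_calibration(c);K=np.array(k['K']);P=np.array(k['pose'])
    q=P[:3,:3].T@(np.array(p)-P[:3,3]); q=K@np.array([q[0],-q[1],-q[2]]); return q[:2]/q[2]
E
python3 - <<'E'
import cv2,numpy as np
from h import *
a=cv2.imread('pics/top0.png')[150:250,115:265]; b=cv2.imread('pics/scene0.png')[150:270,295:455]
cv2.imwrite('pics/crop.png',cv2.resize(a,None,fx=5,fy=5,interpolation=cv2.INTER_CUBIC))
cv2.imwrite('pics/crops.png',cv2.resize(b,None,fx=5,fy=5,interpolation=cv2.INTER_CUBIC))
print(atz('top',(189.7,207.6),.105),atz('scene',(367.9,182),.105))
E
```

```text
[0.45023636 0.1788354  0.105     ] [0.43887822 0.18195807 0.105     ]
```

View pics/crop.png

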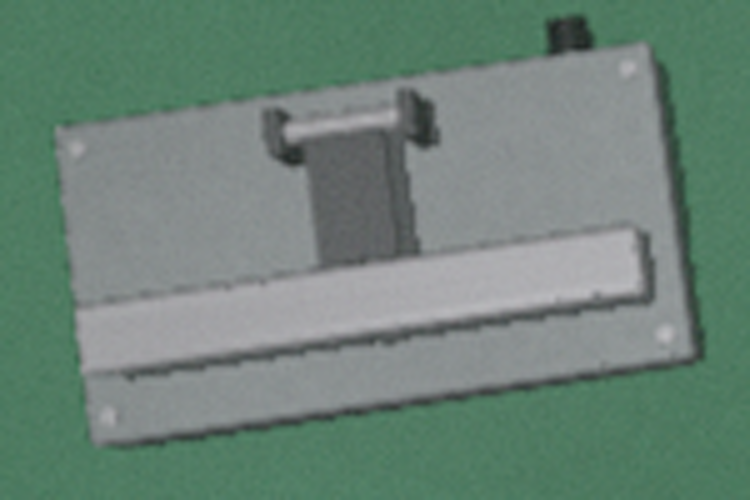

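View pics/crops.png

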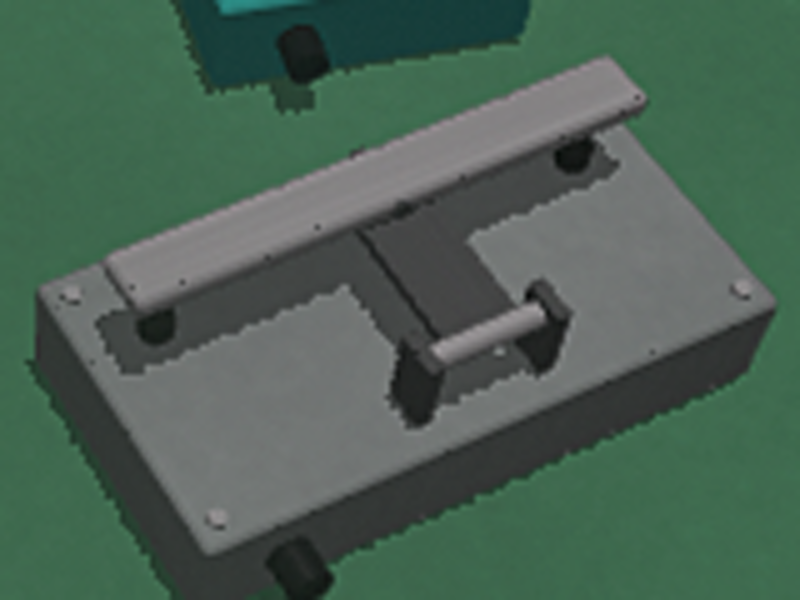

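Run:
```python
from h import *
def T(c): return (115+(c[0]+.5)/5-.5,150+(c[1]+.5)/5-.5)
def S(c): return (295+(c[0]+.5)/5-.5,150+(c[1]+.5)/5-.5)
for n,f,cs in (('top',T,[(80,305),(85,372),(638,228),(645,292)]),('scene',S,[(608,57),(645,100),(108,262),(145,308)])):
    p=np.array([atz(n,f(c),.104) for c in cs]); print(n,p[:,:2].round(4).tolist(),p.mean(0).round(4))
    m=(p[:2].mean(0)-p[2:].mean(0)); print('len',np.linalg.norm(m),'ang of bar',np.degrees(np.arctan2(m[1],m[0])))
    print('w',np.linalg.norm(p[0]-p[1]))
from bench import manip
from scipy.spatial.transform import Rotation as R
print(R.from_rotvec(manip.read_state()['tcp_rot']).as_matrix().round(3))
```

```text
top [[0.4466, 0.3076], [0.4174, 0.3052], [0.475, 0.0644], [0.4469, 0.0618]] [0.4465 0.1848 0.104 ]
len 0.24502616427921373 ang of bar 96.78990238182622
w 0.029307502901193185
scene [[0.4188, 0.3052], [0.446, 0.3082], [0.4516, 0.0618], [0.4781, 0.0674]] [0.4486 0.1856 0.104 ]
len 0.24426207545957052 ang of bar 97.63376953403227
w 0.02731973469714124
[[-0.974  0.226 -0.   ]
 [ 0.226  0.974 -0.   ]
 [-0.    -0.    -1.   ]]
```

The two views agree. The bar centre is near (0.4475, 0.185), its length comes out at 245 mm, it lies at about 97° and the hinge is on the far (+x) side. The stop bar is the right one. I'll move above it with the fingers shut and the jaw axis turned along the bar.

Emit:
{"method": "step_arm", "body": {
  "steps": "0.197 -0.315 0 0 0 0.36 1;0.197 -0.315 0 0 0 0.36 1;0.197 -0.315 0 0 0 0.36 1;0.197 -0.315 0 0 0 0.36 1;0.197 -0.315 0 0 0 0.36 1;0.197 -0.315 0 0 0 0.36 1;0.197 -0.315 0 0 0 0.36 1;0.197 -0.315 0 0 0 0.36 1;0.197 -0.315 0 0 0 0.36 1;0.197 -0.315 0 0 0 0.36 1"
}}

```text
time_s: 1.75
eef_pos: [0.4488, 0.1834, 0.2058]
tcp_rot: [-0.209, 3.134, 0.001]
wrist_force: [0.7, 0.8, 0.4]
grip_width: 0.0008
```

Emit:
{"method": "step_arm", "body": {
  "steps": "0 0 -0.2 0 0 0 1;0 0 -0.2 0 0 0 1;0 0 0 0 0 0 1"
}}

```text
time_s: 2.12
eef_pos: [0.447, 0.1843, 0.1443]
tcp_rot: [0.207, -3.132, 0.003]
wrist_force: [-0.4, 0.1, 0.7]
grip_width: 0.0003
```

Run:
```python
from bench import manip, vision, models
from h import *
import cv2
s=manip.read_state(); print(s['time_s'],s['eef_pos'],s['tcp_rot'],s['wrist_force'],s['grip_width'])
for c in ['scene','wrist']:
    im=vision.grab_frame(c); cv2.imwrite(f'pics/{c}1.png',im[:,:,::-1])
    m=models.mark_of(c,'stop_bar_top'); print(c,m)
    for d in m: print(atz(c,d['xy'],.104))
    print(proj(c,s['eef_pos']), proj(c,(.4475,.185,.104)))
```

```text
2.125 [0.4469795  0.18433339 0.14426074] [ 2.06843009e-01 -3.13213801e+00  2.80682581e-03] [-0.35936732  0.06523413  0.73369077] 0.0002767565553755979
scene [{'xy': [366.8, 182.5], 'conf': 0.89}]
[0.4386389  0.17970645 0.104     ]
[373.27796277 172.06060282] [370.93064054 184.94678837]
wrist [{'xy': [279.4, 225.3], 'conf': 0.72}]
[0.44750684 0.1834315  0.104     ]
[280.43605131 242.02968498] [281.34533334 225.54085104]
```

View pics/wrist1.png

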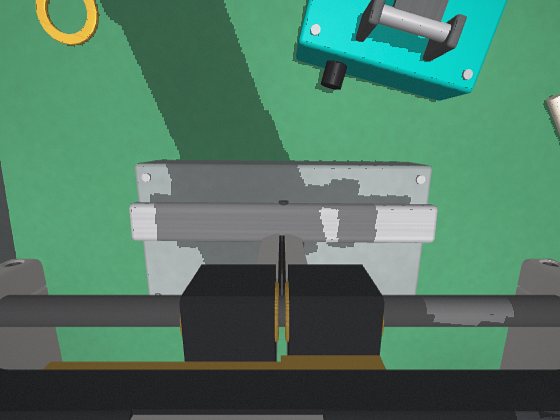

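View pics/scene1.png

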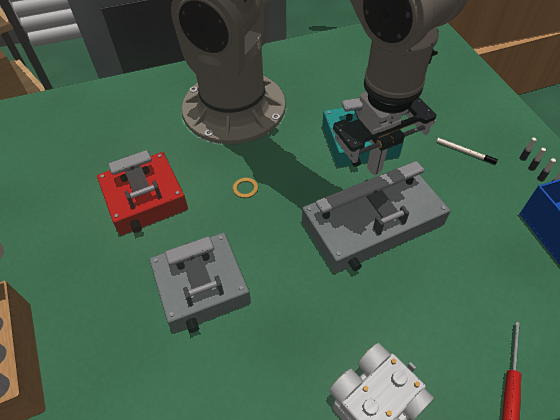

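The wrist view shows the bar from columns 131 to 436, so its centre is near (283, 222). The TCP target projects to (281, 225), so it is within about 3 mm. Now I'll press down gradually.

Emit:
{"method": "step_arm", "body": {
  "steps": "0 0 -0.2 0 0 0 1;0 0 -0.06 0 0 0 1;0 0 -0.03 0 0 0 1;0 0 -0.03 0 0 0 1"
}}

```text
time_s: 2.82
eef_pos: [0.4478, 0.1852, 0.0982]
tcp_rot: [0.207, -3.134, -0.001]
wrist_force: [-8.6, -1.5, 13.1]
grip_width: 0.0004
```

Emit:
{"method": "step_arm", "body": {
  "steps": "0 0 -0.02 0 0 0 1;0 0 -0.02 0 0 0 1;0 0 0 0 0 0 1"
}}

```text
time_s: 3.2
eef_pos: [0.447, 0.185, 0.092]
tcp_rot: [0.208, -3.133, -0.0]
wrist_force: [-8.9, -0.9, 7.2]
grip_width: 0.0003
```

Emit:
{"method": "step_arm", "body": {
  "steps": "0 0 -0.02 0 0 0 1;0 0 -0.02 0 0 0 1"
}}

```text
time_s: 3.45
eef_pos: [0.4468, 0.185, 0.0861]
tcp_rot: [0.208, -3.133, -0.0]
wrist_force: [-11.1, -1.6, 11.7]
grip_width: 0.0006
```

Emit:
{"method": "step_arm", "body": {
  "steps": "0 0 -0.01 0 0 0 1;0 0 0 0 0 0 1"
}}

```text
time_s: 3.7
eef_pos: [0.4468, 0.1851, 0.0851]
tcp_rot: [0.207, -3.133, -0.001]
wrist_force: [-15.4, -2.7, 24.7]
grip_width: 0.0003
```

Emit:
{"method": "step_arm", "body": {
  "steps": "0 0 -0.008 0 0 0 1;0 0 0 0 0 0 1"
}}

```text
time_s: 3.95
eef_pos: [0.4469, 0.1851, 0.0844]
tcp_rot: [0.207, -3.133, -0.001]
wrist_force: [-18.1, -4.5, 37.1]
grip_width: 0.0007
```

The force has risen steeply at z ≈ 84.5 mm, so the bar is against its stop. I'll lift off and check.

Emit:
{"method": "step_arm", "body": {
  "steps": "0 0 0.02 0 0 0 1;0 0 0.1 0 0 0 1;0 0 0.3 0 0 0 1;0 0 0.35 0 0 0 1;-0.1 0.35 0.1 0 0 0 1;-0.1 0.35 0 0 0 0 1;-0.1 0.35 0 0 0 0 1;-0.1 0.35 0 0 0 0 1;0 0.2 0 0 0 0 1;0 0 0 0 0 0 1"
}}

```text
time_s: 5.2
eef_pos: [0.3875, 0.4272, 0.2142]
tcp_rot: [-0.211, 3.134, 0.001]
wrist_force: [0.6, -0.3, 0.3]
grip_width: 0.0001
```

Run:
```python
from bench import manip, vision, models
from h import *
import cv2
s=manip.read_state(); print(s['time_s'],s['eef_pos'],s['wrist_force'])
out=[]
for c in ['scene','top']:
    im=vision.grab_frame(c)[:,:,::-1]; cv2.imwrite(f'pics/{c}2.png',im)
    print(c,models.mark_of(c,'stop_bar_top'), models.spot_in(c,'stop_bar'), models.spot_in(c,'jog_arm'))
a=cv2.imread('pics/scene0.png')[150:270,295:455]; b=cv2.imread('pics/scene2.png')[150:270,295:455]
cv2.imwrite('pics/crops2.png',cv2.resize(b,None,fx=5,fy=5,interpolation=cv2.INTER_CUBIC))
```

```text
5.2 [0.38749587 0.42717369 0.21417014] [ 0.60068627 -0.34048487  0.3491773 ]
scene [{'xy': [365.4, 187.4], 'conf': 0.98}] [{'bbox': [316.0, 167.9, 424.0, 217.5], 'conf': 0.86}] [{'bbox': [163.2, 237.9, 214.3, 299.4], 'conf': 0.93}, {'bbox': [109.8, 153.9, 155.7, 198.3], 'conf': 0.75}, {'bbox': [341.1, 95.6, 380.9, 132.4], 'conf': 0.57}]
top [{'xy': [187.7, 209.8], 'conf': 0.66}] [{'bbox': [130.7, 197.4, 245.9, 225.6], 'conf': 0.73}] [{'bbox': [345.6, 154.8, 386.6, 202.7], 'conf': 0.84}, {'bbox': [384.3, 271.6, 428.7, 326.2], 'conf': 0.6}, {'bbox': [126.8, 280.6, 168.4, 332.4], 'conf': 0.59}]
```

View pics/crops2.png

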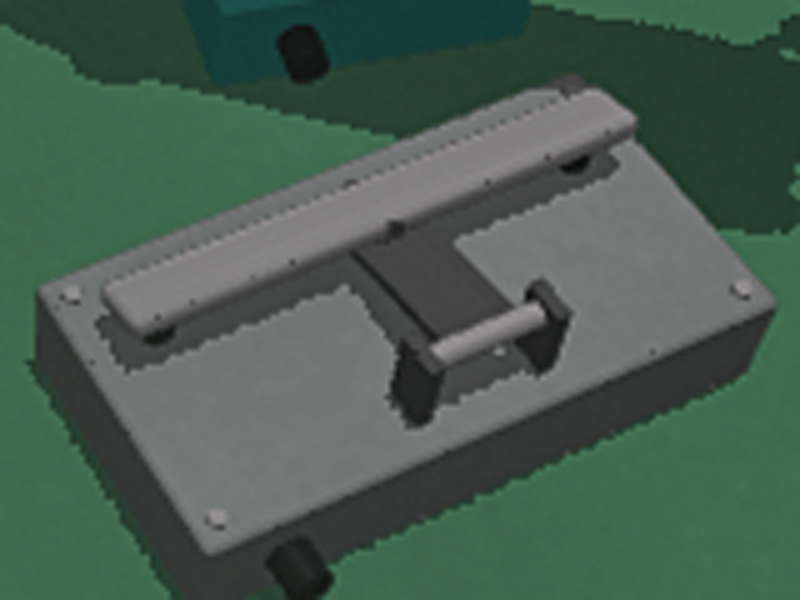

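View pics/scene2.png

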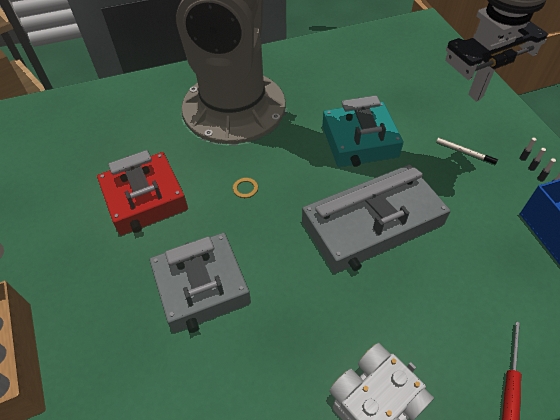

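The bar is now visibly lower and level, and the jog bar looks unchanged. I'll check the pressing angle with a fit of the corner pixels.

Run:
```python
from h import *
from scipy.optimize import least_squares
S=lambda c:(295+(c[0]+.5)/5-.5,150+(c[1]+.5)/5-.5)
# order: left(+y) front/hinge, right front/hinge
obs0=np.array([S(c) for c in [(608,57),(645,100),(108,262),(145,308)]])
obs1=np.array([S(c) for c in [(600,88),(637,122),(105,290),(143,333)]])
def corners(cx,cy,yaw,th,tip,L,W):
    ax=np.array([np.cos(yaw),np.sin(yaw),0]); ay=np.array([-ax[1],ax[0],0]); H=np.array([cx,cy,0])+.08*ax
    out=[]
    for y in (L/2,-L/2):
        for x in (-W/2,W/2):
            lx=x-.08; z=tip*y   # hinge-frame, middle of top drops 21 mm for .26 rad
            X=lx*np.cos(th)+z*np.sin(th); Z=lx*np.sin(th)+z*np.cos(th)
            out.append(H+X*ax+y*ay+np.array([0,0,.105+Z]))
    return out
def r(p):
    cx,cy,yaw,t0,t1,tip0,tip1,L,W=p
    return np.concatenate([(np.array([proj('scene',q) for q in corners(cx,cy,yaw,t,ti,L,W)])-o).ravel() for t,ti,o in ((t0,tip0,obs0),(t1,tip1,obs1))]+[[(L-.246)*500,(W-.029)*500]])
s=least_squares(r,[.4475,.185,np.radians(7.2),0.02,.26,0,0,.246,.029])
print(s.x.round(4),np.abs(s.fun).max())
```

```text
[ 0.45    0.1845  0.1429 -0.0149  0.1846 -0.0155 -0.0178  0.246   0.0281] 0.6528592136343718
```

The fit gives a change of about 0.2 rad, but its 0.5 px noise is too coarse to prove "fully down". I have time, so I'll feel for the bar again by touch at the same spot.

Emit:
{"method": "step_arm", "body": {
  "steps": "0.1 -0.35 0 0 0 0 1;0.1 -0.35 0 0 0 0 1;0.1 -0.35 0 0 0 0 1;0.1 -0.35 0 0 0 0 1;0 -0.2 -0.1 0 0 0 1;0 0 -0.3 0 0 0 1;0 0 -0.3 0 0 0 1;0 0 -0.1 0 0 0 1;0 0 0 0 0 0 1"
}}

```text
time_s: 6.72
eef_pos: [0.4478, 0.1848, 0.0933]
tcp_rot: [0.207, -3.134, 0.001]
wrist_force: [-0.3, -0.1, 0.6]
grip_width: 0.0004
```

Emit:
{"method": "step_arm", "body": {
  "steps": "0 0 -0.03 0 0 0 1;0 0 0 0 0 0 1"
}}

```text
time_s: 6.98
eef_pos: [0.4484, 0.1854, 0.0896]
tcp_rot: [-0.208, 3.134, 0.001]
wrist_force: [0.6, -0.2, 0.6]
grip_width: 0.0006
```

Emit:
{"method": "step_arm", "body": {
  "steps": "0 0 -0.013 0 0 0 1;0 0 0 0 0 0 1"
}}

```text
time_s: 7.22
eef_pos: [0.4481, 0.1852, 0.0871]
tcp_rot: [-0.208, 3.134, 0.0]
wrist_force: [0.5, 1.4, -0.2]
grip_width: 0.0004
```

Emit:
{"method": "step_arm", "body": {
  "steps": "0 0 -0.007 0 0 0 1;0 0 0 0 0 0 1"
}}

```text
time_s: 7.48
eef_pos: [0.4484, 0.1853, 0.0863]
tcp_rot: [-0.207, 3.134, 0.001]
wrist_force: [-2.2, -1.0, 10.6]
grip_width: 0.0007
```

Emit:
{"method": "step_arm", "body": {
  "steps": "0 0 -0.007 0 0 0 1;0 0 0 0 0 0 1"
}}

```text
time_s: 7.72
eef_pos: [0.4485, 0.1854, 0.0858]
tcp_rot: [-0.207, 3.134, 0.001]
wrist_force: [-5.7, -2.7, 23.0]
grip_width: 0.0002
```

The bar was first felt at z ≈ 86.5 mm. It held firm at 23 N with almost no travel, where a free hinge moves at about 10 N, so it is on its stop. Retreating.

Emit:
{"method": "step_arm", "body": {
  "steps": "0 0 0.02 0 0 0 1;0 0 0.1 0 0 0 1;0 0 0.3 0 0 0 1;0 0 0.35 0 0 0 1;-0.1 0.35 0.1 0 0 0 1;-0.1 0.35 0 0 0 0 1;-0.1 0.35 0 0 0 0 1;-0.1 0.35 0 0 0 0 1;0 0.2 0 0 0 0 1;0 0 0 0 0 0 1"
}}

```text
time_s: 8.98
eef_pos: [0.3871, 0.4269, 0.2155]
tcp_rot: [-0.212, 3.134, -0.0]
wrist_force: [-0.7, -1.4, 0.1]
grip_width: 0.0003
```

Run:
```python
from bench import manip, vision, job_done
import cv2,numpy as np
im=vision.grab_frame('scene')[:,:,::-1]; cv2.imwrite('pics/scene3.png',im)
a=cv2.imread('pics/scene0.png').astype(int); b=cv2.imread('pics/scene2.png').astype(int)
print('jog diff',np.abs(im.astype(int)-a)[230:335,145:255].mean(),'bar vs after 1st press',np.abs(im.astype(int)-b)[160:270,300:450].mean())
cv2.imwrite('pics/crops3.png',cv2.resize(im[150:270,295:455],None,fx=5,fy=5,interpolation=cv2.INTER_CUBIC))
print(manip.read_state()['wrist_force'])
```

```text
jog diff 0.935959595959596 bar vs after 1st press 0.6207878787878788
[0.07828842 0.00594143 0.85175161]
```

View pics/crops3.png

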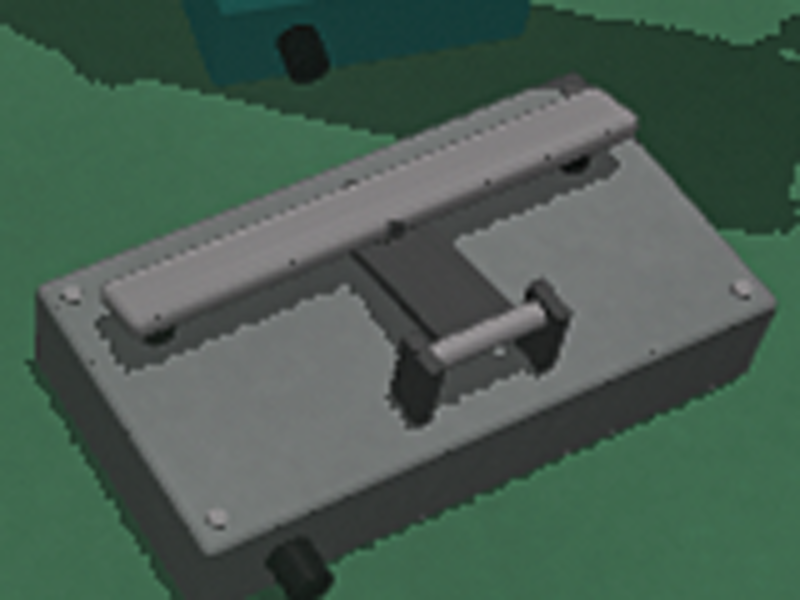

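The crop shows the bar down and level above both bump stops, exactly as after the first press. The jog box matches its starting image.

```bash
python3 -c "
from bench import job_done
print(job_done())"
```

```text
the job is handed in; nothing more can be done
None
```

I pressed the long steel stop bar down onto its stop and handed the job in at about 9 s. I pushed within about 3 mm of the middle of its length, with the fingers shut.

- **Fully down:** the force climbed steeply to 37 N down (about 41 N in all, through the fingertips) at a tool height of about 84.5 mm. When I came back and touched it again, it met the fingers at about 86.5 mm and hardly moved at 23 N. It would move at about 10 N if it were not on its stop.
- **Level and staying down:** the last picture shows the bar level and unchanged since the first press, with the arm clear and no force on the wrist.
- **Other boxes:** the short bar's box looks the same as at the start, and I did not touch the red and turquoise boxes.
- **One check disagreed:** a rough fit to the picture gave only about 0.20 rad of movement, where 0.21 to 0.26 was expected. That fit is only good to a few hundredths of a radian, so I relied on the touch check instead.

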